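# Tuck the screen plate back into the bench sifter and latch its guard

### The arm

A 6-joint arm with a two-finger parallel gripper is mounted at the origin on the work surface. World frame = base frame: x ahead of the robot, y to its left, z up, the work surface at z = 0. Lengths are in m, angles in rad, forces in N, time in s.
With the tool pointing down it reaches from about 0.35 to 0.725 m from the base axis. Payload 4.3 kg.
Tool frame: the origin (TCP) lies at the very end of the fingers, on their centre line; the grasp point (between the pads) lies grasp_offset behind it (grasp_offset is the distance from the TCP to the grasp point, in m); z points along the fingers, x is the direction in which the jaws open and shut, and the axes are right-handed (so a half turn about z gives the same grasp; the last joint's range is limited). The gripper opens to 85 mm and grips with 20 to 120 N. Pads are 22 mm wide; open, the fingers measure 114 mm over their backs; the gripper's body (76 mm by 85 mm) begins 54 mm behind the grasp point. The pads swing forward as they close: fully open they stand 13 mm farther back than shut.
Start: joints at [-1.404, 0.377, 0.081, 1.274, 0, 1.46], TCP at [0.157, -0.553, 0.231] pointing down, gripper open.
Joint ranges: [-2.72, 2.72], [-0.84, 1.66], [-1.02, 1.22], [-1.77, 2.12], [-1.37, 1.28], [-3.14, 3.14]. Speed limits (rad/s): [2.57, 2.57, 3.14, 3.14, 3.14, 3.14].

### API

Orientations are given as a rotation vector (axis times angle).
In Python, from station import sense, get_image, calibration, sign_off, spot_in, cut_out, tip_of, grasp_offset gives the robot as it stands.
- The arm moves only by the tool send_rows, never from a script. Its argument "commands" is a list of rows, each an object with "claw": the gripper command: -1 is shut, 1 is fully open, values between are in proportion; "linear": the shift along the tool's x, y, z in cm, a list of three; "twist": the turn about the tool's z in degrees. In form: [{"claw": claw, "linear": [dx, dy, dz], "twist": twist}, ...]. A call has 1 to 20 rows; each row is the pose to reach, as a shift and turn from the pose measured when the call began, along the tool's axes at that moment; what a row does not reach only later rows make up. A row lasts 1/12 s, in which the tool goes at most 41.7 mm and 7.16 degrees, less where a joint would pass 70% of its speed; a pose out of reach is approached as far as the arm can. A call with a gripper value outside its range is refused whole. The fingers move at their own pace and stop on an object; "squeeze" is the grip in N (left out, the last holds). Time passes only in rows, so rows that repeat a pose let the fingers close. It gives the time, the measured TCP pose, the force and the opening at its end, in the units of the state.
- sense(): the state, without advancing time (a new reading comes with each control period).
- get_image(name): name is "scene" or "top"; returns the picture (420x560x3 uint8, red, green, blue); there is no depth.
- calibration(name): a dict with "mtx" (3x3 intrinsics, pixels), "rvec" (rotation vector, rad) and "tvec" (3), from world to camera coordinates, as OpenCV has them. Camera axes: x right, y down, z forward; pixel columns grow to the right and rows downward; lengths in m; the calibration is good to about 2 mm. A picture is of the moment at which its call begins. calibration takes no time and is no camera call.
- sign_off(): hands the job in, once; it reports no verdict.
Trained networks look in the newest picture that a camera, given by its name, has taken for a name from the list of things; names that differ only in an ending like _2 or _b are one class to them, and where a whole thing is asked for, a point or a joint stands for the part that bears it (a point fixed in the world has none). Each returns a list of dicts, best first, with "score" (0 to 1); they miss things now and then, are a little off and sometimes report something else, mostly with a low value. They report only what shows in the picture. A call takes as long as a camera call. They do not tell look-alikes from the thing itself.
- spot_in(thing, camera): "at" ([column, row] as shares, 0 to 1, of the picture: columns of its width, rows of its height, amid what is visible of it).
- cut_out(thing, camera): "region" (420x560 bool, what is visible of it) and "at" ([column, row] as shares, 0 to 1, of the picture: columns of its width, rows of its height, amid what is visible of it).
- tip_of(thing, camera): "at" ([column, row] as shares, 0 to 1, of the picture: columns of its width, rows of its height: a listed point, or the origin of a listed thing).
The state is a dict: "time_s": time; "joints": joint angles; "joint_velocities": joint speeds; "joint_torque": joint torques, N m; "ee_pos": TCP position; "tcp_rot": TCP orientation; "ft_force": force on the tool from outside, world axes, zero at the start; "wrist_torque": the same for the moment, N m; "grip_width": finger opening in m.
Only numpy, scipy, OpenCV 4.12 (cv2) and the standard library are available. Lean on these libraries where they do the work, as an engineer would, in place of code of your own. Each camera call takes 0.05 s, during which the arm holds its last target.

### The job

The sifter's perforated screen plate has been left lying across its well: tip its front edge down through the slot under the retaining lip, then lay it flat on the well floor. After that, push the clear sprung guard down over it until its latch snaps in and holds it shut, leaving the other things on the counter where they are.

Things in the scene. Friction and masses are not known exactly. Their poses are not given: they have to be found in the camera images.
- sifter: White and metal bench sifter, fixed to the counter, 222 x 100 mm (x -126 to +96, y -50 to +50), 95 mm high. Origin: on the counter under the middle of its screen well; z up. Well inside: x -56 to +56 mm, between side guides (inner faces y = +-37 mm, 6 mm thick, tops 81 mm above the counter). Beyond the lip, x -126 to -56: a drive housing, top 69 mm, its dial up to 77 mm.
- well_floor (a point): Middle of the well floor, 45 mm above the counter. The well is 112 mm long but open from above over only 77 mm, between lip and deck: the 105 mm plate goes in only tilted, its -x edge first under the lip.
- lip_edge (a point): Middle of the inner edge of the steel retaining lip, at its top (sifter x = -21 mm, 69 mm above the counter). The lip roofs the well from x = -56 to -21 mm; it is 8 mm thick, so the slot between it and the floor is 16 mm high.
- deck_edge (a point): Middle of the inner top edge of the steel deck at the well's other end (sifter x = +56 mm, 69 mm above the counter); the deck's level top runs on to x = +96 mm.
- screen: Steel screen plate, 105 (x) x 70 (y) x 6 mm (z), 0.10-0.21 kg, with a black knob 20 mm wide, 24 mm high in the middle of its top. Origin: centre of its underside; z to the knob. It starts flat between the guides, resting on lip and deck, x along the sifter's x. Pushed to the deck until its -x edge is past the lip, that edge drops to the floor by itself; pushed back, it slides under the lip.
- screen_knob (a point): Middle of the screen plate's knob, 18 mm above the plate's underside.
- guard (a joint): Opening angle of the clear guard, rad: 0 = shut, level over the well; 1.57 = upright; starts at 1.85 to 2.25, leaning outwards. Panel 112 mm along the hinge (sifter x -51 to +61), reaching 103 mm from it, frame 8 mm thick. Friction keeps it where it is left when open (up to about 0.1 N m to move it), but it springs up from shut unless latched. The latch holds it at 0.00 to 0.04 rad.
- guard_hinge (a point): Middle of the guard's hinge axis, which runs along the sifter's x at its y = +50 mm, 87 mm above the counter.
- guard_edge (a point): Middle of the guard's free edge (103 mm from the hinge axis). Here a sprung tongue with a sloped underside sticks out 9 mm; it meets the strike at 0.16 rad and must ride past it, which takes about 9 N of downward push near this edge, then at about 0.1 rad it snaps under.
- strike_top (a point): Top of the fixed strike and its post (sifter x -10 to +20 mm, y -55 to -71 mm, top 95 mm above the counter), beside the shut guard's free edge.
- catch_cup: Steel cup, 66 mm wide, 45 mm high, at the sifter's spout. Origin: centre of its underside. A bystander.
- pan: Aluminium weighing dish, 150 mm wide, 20 mm high. Origin: centre of its underside. A bystander.
- jar: Amber jar, 64 mm wide, 85 mm high. Origin: centre of its underside. A bystander.
- bottle: White bottle, 44 mm wide, 95 mm high. Origin: centre of its underside. A bystander.
- scoop: Wooden spoon lying on the counter. A bystander.
- envelopes: Pack of paper envelopes, 80 x 110 x 30 mm. Origin: centre of its underside. A bystander.
- mortar: White ceramic bowl, 90 mm wide, 60 mm high. Origin: centre of its underside. A bystander.
Mind the look-alikes: they are no part of the job. What is shaped like the screen but purple or yellow is not meant.

How it is judged:
By the outcome, as a careful person would: the job done as asked, in the order asked, and still so for the second after the job is handed in, with the robot touching nothing.
It also fails if it takes over 53 s, if anything falls off the work surface, if the arm or the gripper's body presses on something with over 40 N, if the wrist force passes 120 N, or if a joint passes its speed limit or range.

## Working session

There is one attempt and no reset: what is moved stays moved. The work goes in short steps, Python scripts to look and compute and a tool call to move; the robot and the scene stay as the last step left them, time stands still between calls to the robot, and variables do not carry over. Pictures are saved under pics/ and viewed, and the job is handed in when it is done.

Besides the shell and the picture viewer there is one more tool, called after ">>>" as name([rows], argument=value, ...), one row to a line, values as JSON. send_rows: Moves the arm, as the interface text tells. Its arguments: {"type":"object","properties":{"commands":{"type":"array","items":{"type":"object","properties":{"claw":{"type":"number"},"linear":{"type":"array","items":{"type":"number"}},"twist":{"type":"number"}}}},"squeeze":{"type":"number"}},"required":["commands"]}

```bash
ls; mkdir -p pics; python3 - <<'E'
from station import *
import station,cv2,numpy as np
print(sense()); 
for n in ("scene","top"):
    im=get_image(n); cv2.imwrite(f"pics/{n}0.png",im[:,:,::-1]); c=calibration(n); print(n,c)
try: print(grasp_offset() if callable(grasp_offset) else grasp_offset)
except Exception as e: print(e)
E
```

```text
pics
{'time_s': 0.0, 'joints': array([-1.40425300e+00,  3.78091471e-01,  7.96738285e-02,  1.27437100e+00,
       -8.51553516e-06,  1.46052815e+00]), 'joint_velocities': array([ 1.05171990e-03, -1.97321198e-04,  2.18564346e-04, -2.25451449e-03,
       -1.51217783e-05,  5.53129135e-04]), 'joint_torque': array([ 1.09711844e-03, -4.63611960e+01,  2.69870174e+01,  2.06848746e-02,
       -8.06006483e-05,  1.31387946e-06]), 'ee_pos': array([ 0.15705894, -0.55248828,  0.23036319]), 'tcp_rot': array([-2.50559016e+00,  1.89289694e+00,  2.28248042e-03]), 'ft_force': array([-0.75455211,  0.14126909, -0.08262771]), 'wrist_torque': array([-0.0670031 ,  0.0337224 , -0.02213881]), 'grip_width': 0.08545749001670175}
scene {'mtx': array([[440.79801092,   0.        , 280.74069879],
       [  0.        , 440.79801092, 201.60147379],
       [  0.        ,   0.        ,   1.        ]]), 'rvec': array([ 2.05892112,  1.70088618, -0.49107076]), 'tvec': array([-0.08914433, -0.41913732,  1.57399035])}
top {'mtx': array([[541.33952678,   0.        , 285.10195444],
       [  0.        , 541.33952678, 206.08159305],
       [  0.        ,   0.        ,   1.        ]]), 'rvec': array([ 2.18845996, -2.17885201,  0.0685223 ]), 'tvec': array([0.0021044 , 0.54476092, 1.70503927])}
0.0187
```

View pics/scene0.png

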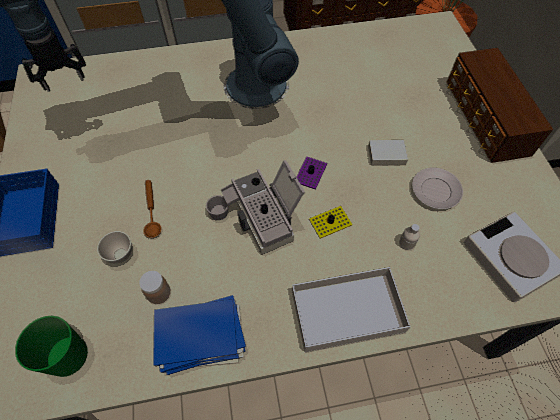

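View pics/top0.png

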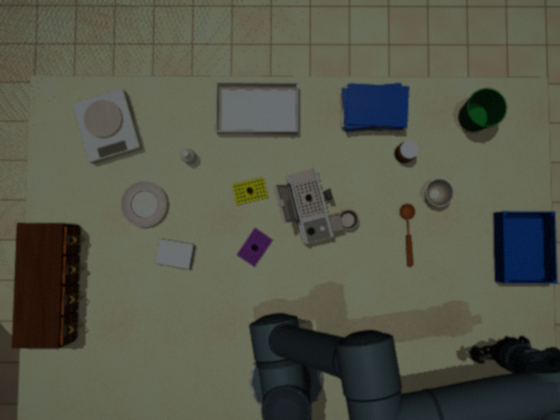

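```bash
cat > h.py <<'E'
from station import *
import cv2,numpy as np
from scipy.spatial.transform import Rotation as R
from scipy.optimize import least_squares
W=np.array([560,420])
def proj(p,n):
    c=calibration(n); q,_=cv2.projectPoints(np.atleast_2d(np.array(p,float)),c['rvec'],c['tvec'],c['mtx'],None); return q[:,0]
def ray(px,n):
    c=calibration(n); Rm=cv2.Rodrigues(c['rvec'])[0]; o=-Rm.T@c['tvec']
    d=Rm.T@np.linalg.inv(c['mtx'])@np.array([px[0],px[1],1.]); return o,d/np.linalg.norm(d)
def at_z(px,n,z):
    o,d=ray(px,n); return o+d*(z-o[2])/d[2]
def crop(n,name,box,s):
    im=get_image(n)[:,:,::-1]; x0,y0,x1,y1=box
    cv2.imwrite(name,cv2.resize(im[y0:y1,x0:x1],None,fx=s,fy=s,interpolation=cv2.INTER_CUBIC)); return im
E
python3 - <<'E'
from h import *
crop('scene','pics/sc1.png',(190,140,330,260),5)
crop('top','pics/tp1.png',(260,155,370,255),6)
for t in ['sifter','screen','well_floor','lip_edge','deck_edge','screen_knob','guard_hinge','guard_edge','strike_top','catch_cup']:
    for n in ('scene','top'):
        print(t,n,[(np.round(r['at']*W,1).tolist(),round(r['score'],2)) for r in tip_of(t,n)[:4]])
print(sense()['time_s'])
E
```

```text
sifter scene [([264.6, 221.0], 0.65)]
sifter top [([309.2, 202.6], 0.95), ([149.6, 205.1], 0.71), ([293.4, 201.8], 0.55)]
screen scene [([310.0, 170.4], 0.94), ([265.0, 209.6], 0.86), ([328.1, 222.3], 0.75), ([152.6, 214.3], 0.29)]
screen top [([254.2, 247.4], 0.85), ([249.1, 190.2], 0.6), ([310.0, 199.1], 0.58), ([344.4, 219.9], 0.57)]
well_floor scene [([263.9, 211.3], 0.88), ([265.8, 222.4], 0.6)]
well_floor top [([305.7, 201.4], 0.6)]
lip_edge scene [([259.2, 205.4], 0.87), ([264.4, 211.4], 0.62), ([263.3, 213.5], 0.32)]
lip_edge top [([309.0, 207.0], 0.96)]
deck_edge scene [([270.8, 223.9], 0.66), ([293.3, 173.0], 0.56)]
deck_edge top [([301.0, 184.1], 0.65), ([344.9, 217.9], 0.57)]
screen_knob scene [([262.0, 209.5], 0.83), ([308.2, 173.8], 0.74), ([332.4, 218.6], 0.68)]
screen_knob top [([246.0, 189.0], 0.84), ([255.1, 247.4], 0.71), ([308.6, 193.6], 0.64), ([308.9, 202.1], 0.27)]
guard_hinge scene [([280.7, 203.3], 0.85)]
guard_hinge top [([296.8, 199.7], 0.6), ([148.2, 204.4], 0.44)]
guard_edge scene [([290.8, 175.7], 0.66), ([272.3, 223.3], 0.4)]
guard_edge top [([277.7, 202.8], 0.67)]
strike_top scene [([242.2, 214.8], 0.63)]
strike_top top [([329.0, 191.1], 0.77)]
catch_cup scene [([218.1, 214.1], 0.67)]
catch_cup top [([345.2, 218.7], 0.86)]
1.2
```

View pics/sc1.png

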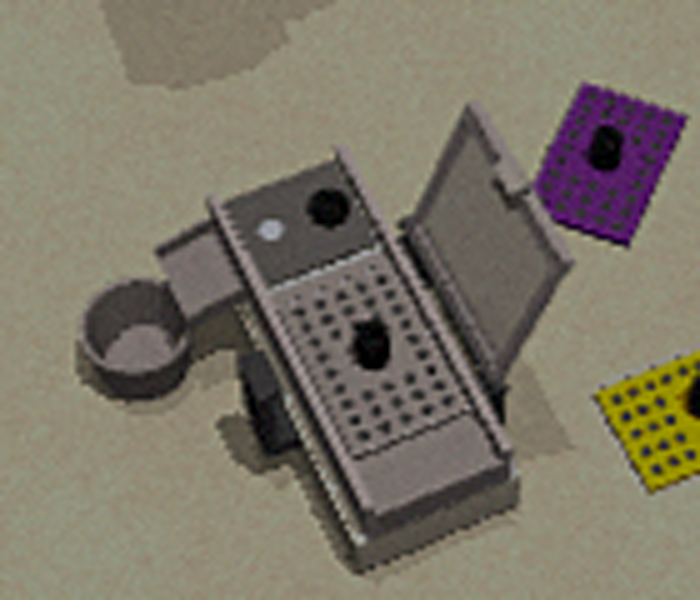

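View pics/tp1.png

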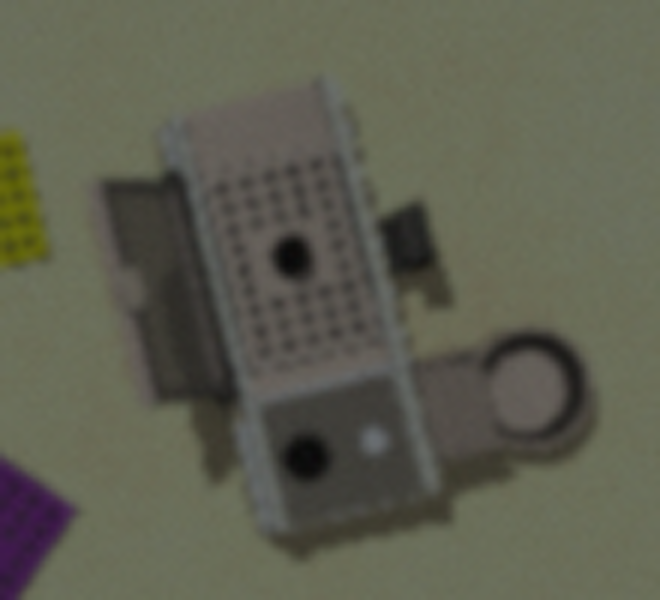

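```bash
cat >> h.py <<'E'
def S2W(p,x,y,yaw):
    p=np.atleast_2d(np.array(p,float)); c,s=np.cos(yaw),np.sin(yaw)
    return np.c_[x+c*p[:,0]-s*p[:,1], y+s*p[:,0]+c*p[:,1], p[:,2]]
def overlay(n,pose,segs,box,s,name):
    im=get_image(n)[:,:,::-1].copy(); x0,y0,x1,y1=box
    b=cv2.resize(im[y0:y1,x0:x1],None,fx=s,fy=s,interpolation=cv2.INTER_CUBIC)
    b=cv2.convertScaleAbs(b,alpha=1.5 if n=='top' else 1.1)
    for (a,c,col) in segs:
        q=(proj(S2W([a,c],*pose),n)+.5-[x0,y0])*s
        cv2.line(b,tuple(int(v) for v in q[0]),tuple(int(v) for v in q[1]),col,1,cv2.LINE_AA)
    cv2.imwrite(name,b)
E
cat > fit.py <<'E'
from h import *
obs=[([0,0,.045],'scene',(263.9,211.3)),([-.021,0,.069],'scene',(259.2,205.4)),([.056,0,.069],'scene',(270.8,223.9)),([0.005,.05,.087],'scene',(280.7,203.3)),([.005,-.063,.095],'scene',(242.2,214.8)),
([0,0,.045],'top',(305.7,201.4)),([-.021,0,.069],'top',(309,207)),([.056,0,.069],'top',(301,184.1)),([.005,.05,.087],'top',(296.8,199.7)),([.005,-.063,.095],'top',(329,191.1))]
# corners of guide tops read by hand: deck end guide outer corners
def crs(n,u,v):
    return (190+u/5-.5,140+v/5-.5) if n=='scene' else (260+u/6-.5,155+v/6-.5)
obs+=[([.096,-.043,.081],'scene',crs('scene',366,516)),([.096,.043,.081],'scene',crs('scene',512,453)),([-.126,-.043,.081],'scene',crs('scene',208,198)),([-.126,.043,.081],'scene',crs('scene',340,148)),
([.096,.043,.081],'top',crs('top',163,118)),([.096,-.043,.081],'top',crs('top',330,75)),([-.126,.043,.081],'top',crs('top',258,535)),([-.126,-.043,.081],'top',crs('top',437,490))]
def f(v):
    return np.concatenate([proj(S2W([o[0]],*v),o[1])[0]-o[2] for o in obs])
r=least_squares(f,[.53,-.05,0.2],loss='soft_l1'); print(r.x,np.round(r.fun.reshape(-1,2),1).tolist())
if __name__=='__main__':
    P=tuple(r.x)
    def loop(pts,col): return [(pts[i],pts[(i+1)%len(pts)],col) for i in range(len(pts))]
    segs=[]
    for sy in (1,-1):
        segs+=loop([[-.126,sy*.037,.081],[.096,sy*.037,.081],[.096,sy*.043,.081],[-.126,sy*.043,.081]],(0,255,0))
    segs+=loop([[-.01,-.055,.095],[.02,-.055,.095],[.02,-.071,.095],[-.01,-.071,.095]],(0,255,255))
    segs+=loop([[-.126,-.05,0],[.096,-.05,0],[.096,.05,0],[-.126,.05,0]],(255,100,0))
    segs+=[([-.056,-.037,.069],[-.056,.037,.069],(0,0,255)),([.056,-.037,.069],[.056,.037,.069],(0,0,255))]
    overlay('scene',P,segs,(190,140,330,260),5,'pics/osc.png'); overlay('top',P,segs,(260,155,370,255),6,'pics/otp.png')
E
python3 fit.py
```

```text
[ 0.56065926 -0.06644241  0.25199027] [[-0.7, 2.6], [0.6, -1.7], [0.5, 1.7], [-0.7, -2.4], [-0.4, -0.2], [2.0, -0.9], [0.7, -0.5], [2.5, -1.6], [-4.9, 2.2], [-1.1, 1.5], [-0.0, -1.0], [0.4, -0.9], [-0.1, -0.4], [1.1, -0.9], [0.2, -1.2], [-0.6, -0.9], [2.2, -0.7], [-0.4, -0.1]]
```

View pics/osc.png

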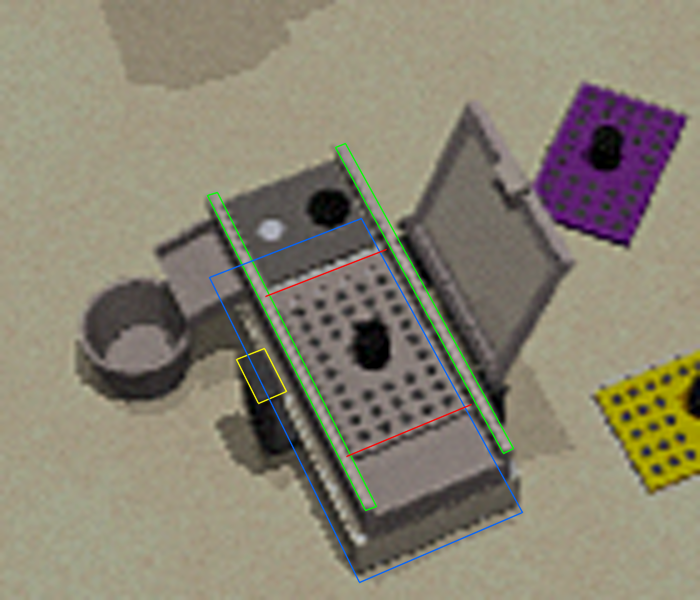

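View pics/otp.png

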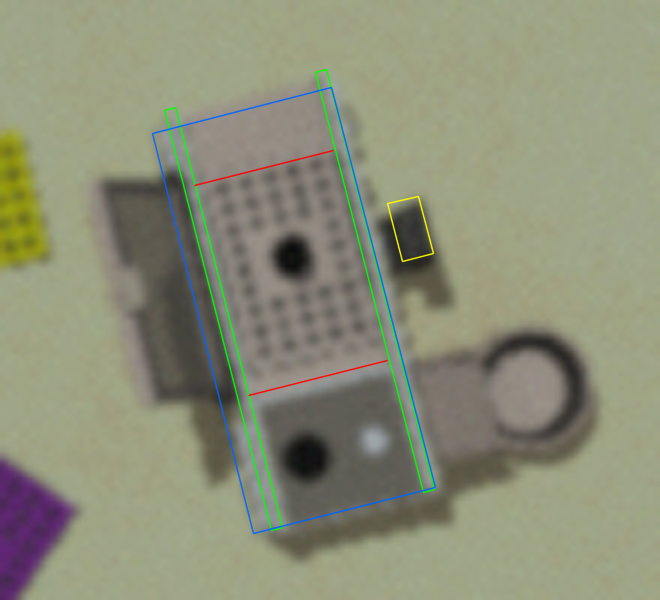

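```bash
python3 - <<'E'
from h import *
im=get_image('top')[:,:,::-1]
b=cv2.resize(im[158:252,272:362],None,fx=8,fy=6.3/6.3*6.3,interpolation=cv2.INTER_LANCZOS4) if 0 else cv2.resize(im[160:250,270:362],None,fx=6.5,fy=6.5,interpolation=cv2.INTER_LANCZOS4)
b=cv2.convertScaleAbs(b,alpha=2.2,beta=-60)
cv2.imwrite('pics/t2.png',b)
im=get_image('scene')[:,:,::-1]
b=cv2.resize(im[150:260,205:310],None,fx=5.4,fy=5.4,interpolation=cv2.INTER_LANCZOS4)
cv2.imwrite('pics/s2.png',b)
s=sense(); print(s['ee_pos'],proj(s['ee_pos'],'top'),proj(s['ee_pos'],'scene'))
a=get_image('scene')[30:110,0:110,::-1]; cv2.imwrite('pics/g1.png',cv2.resize(a,None,fx=5,fy=5,interpolation=cv2.INTER_CUBIC))
E
```

```text
[ 0.15713934 -0.55315151  0.23130559] [[487.73684048 342.88559291]] [[66.56115382 87.39940756]]
```

View pics/t2.png

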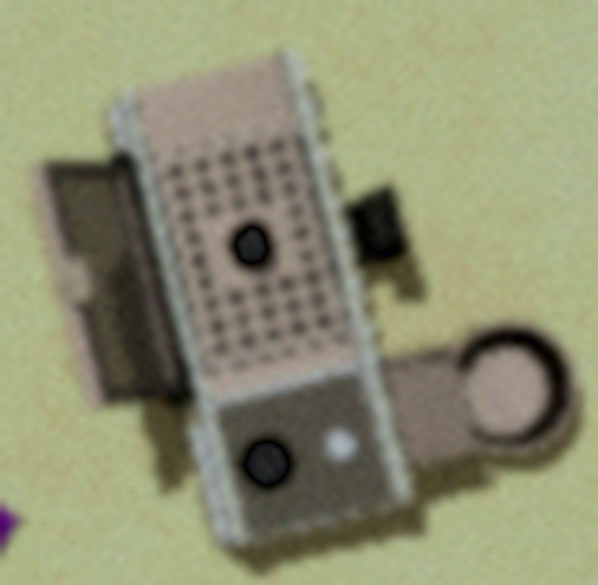

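View pics/s2.png

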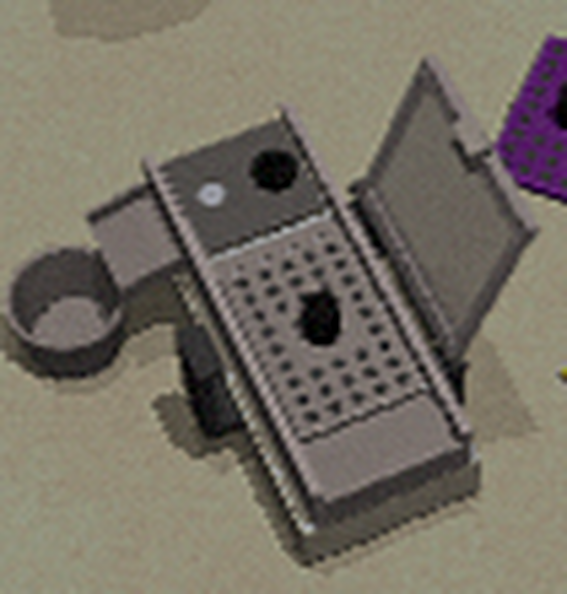

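View pics/g1.png

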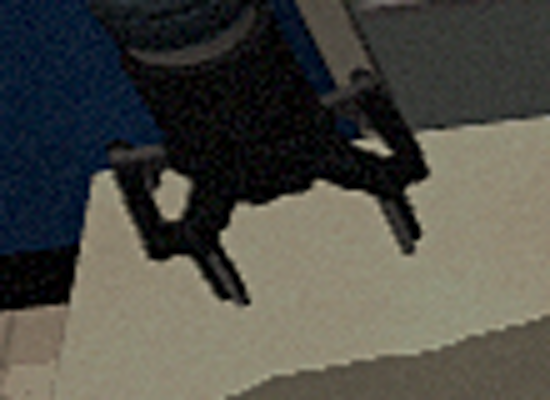

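```bash
cat > fit2.py <<'E'
from h import *
def cs(u,v): return (205+u/5.4-.5,150+v/5.4-.5)
def ct(u,v): return (270+u/6.5-.5,160+v/6.5-.5)
obs=[([.096,-.043,.081],'top',ct(302,50)),([-.126,-.043,.081],'top',ct(412,497)),([.096,.037,.081],'top',ct(136,95)),([-.126,.037,.081],'top',ct(245,542)),
([-.126,-.043,.081],'scene',cs(145,161)),([.096,-.043,.081],'scene',cs(316,505)),([-.126,.043,.081],'scene',cs(290,105)),([.096,.043,.081],'scene',cs(470,434)),([.096,-.05,0],'scene',cs(305,567)),([.096,.05,0],'scene',cs(478,497))]
def f(v,o_): return np.concatenate([proj(S2W([o[0]],*v),o[1])[0]-o[2] for o in o_])
for sel in ('top','scene','topscene'):
    oo=[o for o in obs if o[1] in sel]
    r=least_squares(f,[.55,-.06,.25],args=(oo,)); print(sel,np.round(r.x,4),np.round(r.fun.reshape(-1,2),1).tolist())
for n in ('top','scene'):
    c=calibration(n); Rm=cv2.Rodrigues(c['rvec'])[0]; print(n,-Rm.T@c['tvec'])
E
python3 fit2.py
```

```text
top [ 0.5584 -0.0706  0.2442] [[-0.5, -0.3], [0.1, 1.0], [-0.1, -1.1], [0.4, 0.3]]
scene [ 0.5612 -0.0673  0.2515] [[-0.6, -0.5], [-0.7, -1.1], [0.1, -0.5], [0.4, -0.4], [0.2, 1.6], [0.6, 0.7]]
topscene [ 0.56   -0.0684  0.2504] [[-1.4, -0.8], [-0.3, 0.3], [-1.0, -1.5], [-0.0, -0.2], [-1.0, -0.8], [-1.2, -1.4], [-0.3, -0.8], [-0.1, -0.7], [-0.3, 1.3], [0.2, 0.4]]
top [ 0.42659124 -0.00588394  1.73836506]
scene [ 1.1857106  -0.13263769  1.11245946]
```

```bash
cat >> h.py <<'E'
POSE=(0.5600,-0.0688,0.249)
def rel(target,yaw=None):
    s=sense(); Rm=R.from_rotvec(s['tcp_rot']).as_matrix(); d=Rm.T@(np.array(target)-s['ee_pos'])*100
    out=[np.round(d,2).tolist()]
    if yaw is not None:
        a=np.arctan2(Rm[1,0],Rm[0,0]); t=-(yaw-a)  # tool z down
        out.append(np.round([np.degrees((t+np.pi/2)%np.pi-np.pi/2),np.degrees(t)],2).tolist())
    return out
def tcp_s():
    s=sense(); x,y,w=POSE; d=s['ee_pos']-[x,y,0]; c,n=np.cos(w),np.sin(w)
    Rm=R.from_rotvec(s['tcp_rot']).as_matrix()
    return np.round([c*d[0]+n*d[1],-n*d[0]+c*d[1],d[2]],4), np.degrees(np.arctan2(Rm[1,0],Rm[0,0])-w), Rm[:,2]
def tri(pa,pb):
    o1,d1=ray(pa,'scene');o2,d2=ray(pb,'top')
    A=np.c_[d1,-d2]; t=np.linalg.lstsq(A,o2-o1,rcond=None)[0]; a=o1+t[0]*d1;b=o2+t[1]*d2
    return (a+b)/2,np.linalg.norm(a-b)
E
python3 - <<'E'
from h import *
pa=(205+320/5.4-.5,150+318/5.4-.5); pb=(270+252/6.5-.5,160+246/6.5-.5)
print('tri',tri(pa,pb), at_z(pa,'scene',.087),at_z(pb,'top',.095))
for q in (at_z(pa,'scene',.087),at_z(pb,'top',.095)):
    d=q-np.array([*POSE[:2],0]); c,n=np.cos(POSE[2]),np.sin(POSE[2]); print(c*d[0]+n*d[1],-n*d[0]+c*d[1])
print(tcp_s())
k=(at_z(pa,'scene',.087)+at_z(pb,'top',.095))/2
print(k,rel([k[0],k[1],.2],POSE[2]))
E
```

```text
tri (array([ 0.56741982, -0.06566696,  0.08567714]), np.float64(0.0021658252433477683)) [ 0.5683923 -0.0646857  0.087    ] [ 0.56646786 -0.06639525  0.095     ]
0.009147382043099405 0.0019192532508433466
0.006861003818495134 0.0007366769407381145
(array([-0.5098, -0.3701,  0.2313]), np.float64(-88.40915443317868), array([-2.31268417e-06, -8.73751936e-05, -9.99999996e-01]))
[ 0.56743008 -0.06554048  0.091     ] [[-35.69, -52.79, 3.13], [-88.41, -88.41]]
```

>>> send_rows([
  {"claw": -0.2,"linear": [-35.7,-52.8,3.1],"twist": -88.4},
  {"claw": -0.2,"linear": [-35.7,-52.8,3.1],"twist": -88.4},
  {"claw": -0.2,"linear": [-35.7,-52.8,3.1],"twist": -88.4},
  {"claw": -0.2,"linear": [-35.7,-52.8,3.1],"twist": -88.4},
  {"claw": -0.2,"linear": [-35.7,-52.8,3.1],"twist": -88.4},
  {"claw": -0.2,"linear": [-35.7,-52.8,3.1],"twist": -88.4},
  {"claw": -0.2,"linear": [-35.7,-52.8,3.1],"twist": -88.4},
  {"claw": -0.2,"linear": [-35.7,-52.8,3.1],"twist": -88.4},
  {"claw": -0.2,"linear": [-35.7,-52.8,3.1],"twist": -88.4},
  {"claw": -0.2,"linear": [-35.7,-52.8,3.1],"twist": -88.4},
  {"claw": -0.2,"linear": [-35.7,-52.8,3.1],"twist": -88.4},
  {"claw": -0.2,"linear": [-35.7,-52.8,3.1],"twist": -88.4},
  {"claw": -0.2,"linear": [-35.7,-52.8,3.1],"twist": -88.4},
  {"claw": -0.2,"linear": [-35.7,-52.8,3.1],"twist": -88.4},
  {"claw": -0.2,"linear": [-35.7,-52.8,3.1],"twist": -88.4},
  {"claw": -0.2,"linear": [-35.7,-52.8,3.1],"twist": -88.4},
  {"claw": -0.2,"linear": [-35.7,-52.8,3.1],"twist": -88.4},
  {"claw": -0.2,"linear": [-35.7,-52.8,3.1],"twist": -88.4},
], squeeze=20)

```text
time_s: 2.95
ee_pos: [0.5674, -0.0652, 0.2]
tcp_rot: [3.116, 0.392, -0.001]
ft_force: [0.2, -0.5, 0.6]
grip_width: 0.0345
```

```bash
cat > see.py <<'E'
import sys
from h import *
t=sys.argv[1]
im=get_image('scene')[:,:,::-1]; a=cv2.resize(im[130:250,200:330],None,fx=5,fy=5,interpolation=cv2.INTER_CUBIC); cv2.imwrite(f'pics/{t}_s.png',a)
if len(sys.argv)>2:
    im=get_image('top')[:,:,::-1]; b=cv2.convertScaleAbs(cv2.resize(im[155:255,250:360],None,fx=5,fy=5,interpolation=cv2.INTER_CUBIC),alpha=1.8,beta=-30); cv2.imwrite(f'pics/{t}_t.png',b)
s=sense(); print(s['time_s'],tcp_s(),np.round(s['ft_force'],2),s['grip_width'],s['ee_pos'],np.round(s['joints'],2))
E
python3 see.py a; python3 -c "
from h import *
print(rel([.5675,-.0655,.088],POSE[2]))"
```

```text
3.0 (array([0.0074, 0.001 , 0.2002]), np.float64(-0.01780863476388569), array([-9.36270047e-04, -6.80870784e-04, -9.99999330e-01])) [-0.23 -0.18 -0.55] 0.034562332581835775 [ 0.56688149 -0.06601031  0.2001753 ] [-0.23  0.38  0.    1.2  -0.    1.1 ]
[[0.08, -0.04, 11.22], [-0.02, -0.02]]
```

View pics/a_s.png

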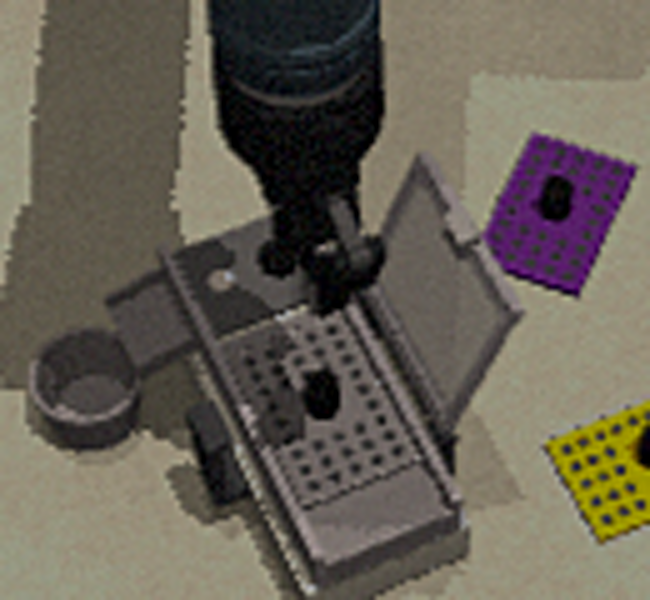

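>>> send_rows([
  {"claw": -0.2,"linear": [0,0,4],"twist": 0},
  {"claw": -0.2,"linear": [0,0,7],"twist": 0},
  {"claw": -0.2,"linear": [0,0,9.2],"twist": 0},
  {"claw": -0.2,"linear": [0,0,9.2],"twist": 0},
])

```text
time_s: 3.33
ee_pos: [0.5618, -0.067, 0.1036]
tcp_rot: [-3.116, -0.385, 0.016]
ft_force: [-0.9, 0.3, 0.1]
grip_width: 0.0342
```

```bash
python3 see.py b t; python3 -c "
from h import *
print(proj(S2W([.008,.001,.099],*POSE),'scene'))"
```

```text
3.4333 (array([5.600e-03, 1.000e-04, 1.083e-01]), np.float64(-0.14444989069272882), array([-2.88516414e-03, -5.17970177e-04, -9.99995704e-01])) [0.43 0.37 0.57] 0.03399127865213834 [ 0.56537462 -0.0672924   0.10826232] [-0.23  0.43 -0.16  0.98 -0.    1.1 ]
[[263.11584625 205.8821783 ]]
```

View pics/b_s.png

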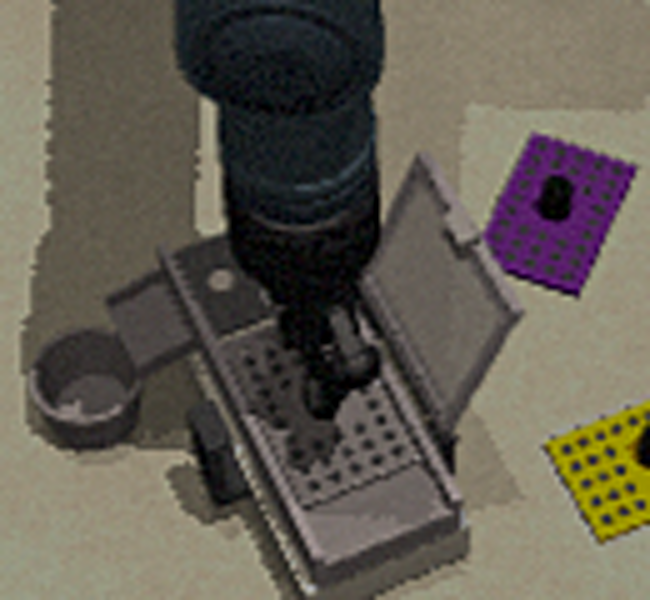

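>>> send_rows([
  {"claw": -0.2,"linear": [0.3,0,0.7],"twist": 0},
  {"claw": -0.2,"linear": [0.3,0,1.4],"twist": 0},
  {"claw": -0.2,"linear": [0.3,0,2.0],"twist": 0},
  {"claw": -0.2,"linear": [0.3,0,2.2],"twist": 0},
  {"claw": -0.2,"linear": [0.3,0,2.2],"twist": 0},
])

```text
time_s: 3.85
ee_pos: [0.5678, -0.0664, 0.0858]
tcp_rot: [-3.118, -0.386, 0.006]
ft_force: [1.1, 0.5, 0.5]
grip_width: 0.034
```

```bash
python3 see.py c t
```

```text
3.95 (array([0.0086, 0.0002, 0.0863]), np.float64(-0.13022264080328477), array([-2.86708590e-03, -5.00177675e-04, -9.99995765e-01])) [0.75 1.13 0.79] 0.03370917378259132 [ 0.56827263 -0.06645568  0.08634066] [-0.23  0.46 -0.19  0.93 -0.    1.1 ]
```

View pics/c_s.png

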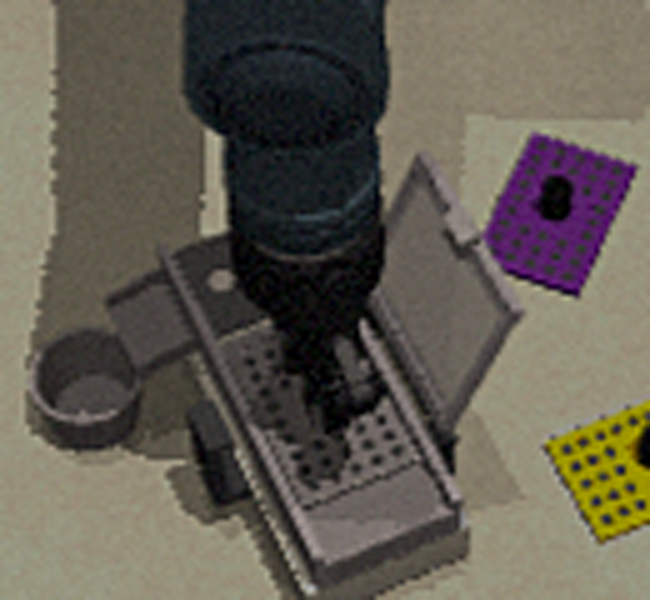

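>>> send_rows([
  {"claw": -0.2,"linear": [0.5,0,0.3],"twist": 0},
  {"claw": -0.2,"linear": [1.0,0,0.3],"twist": 0},
  {"claw": -0.2,"linear": [1.4,0,0.3],"twist": 0},
  {"claw": -0.2,"linear": [1.8,0,0.3],"twist": 0},
  {"claw": -0.2,"linear": [2.2,0,0.3],"twist": 0},
  {"claw": -0.2,"linear": [2.6,0,0.3],"twist": 0},
  {"claw": -0.2,"linear": [2.9,0,0.3],"twist": 0},
  {"claw": -0.2,"linear": [3.1,0,0.3],"twist": 0},
  {"claw": -0.2,"linear": [3.3,0,0.3],"twist": 0},
  {"claw": -0.2,"linear": [3.3,0,0.3],"twist": 0},
])

```text
time_s: 4.78
ee_pos: [0.6006, -0.0583, 0.0832]
tcp_rot: [3.118, 0.387, -0.004]
ft_force: [-0.6, 0.7, 0.0]
grip_width: 0.0342
```

```bash
python3 see.py d t
```

```text
4.8833 (array([0.0416, 0.0002, 0.0832]), np.float64(-0.13304156004025974), array([-2.98096518e-03, -4.97400999e-04, -9.99995433e-01])) [-0.67 -1.38 -0.22] 0.034793987341288565 [ 0.60023776 -0.05840829  0.08320895] [-0.2   0.52 -0.1   0.96 -0.    1.12]
```

View pics/d_s.png

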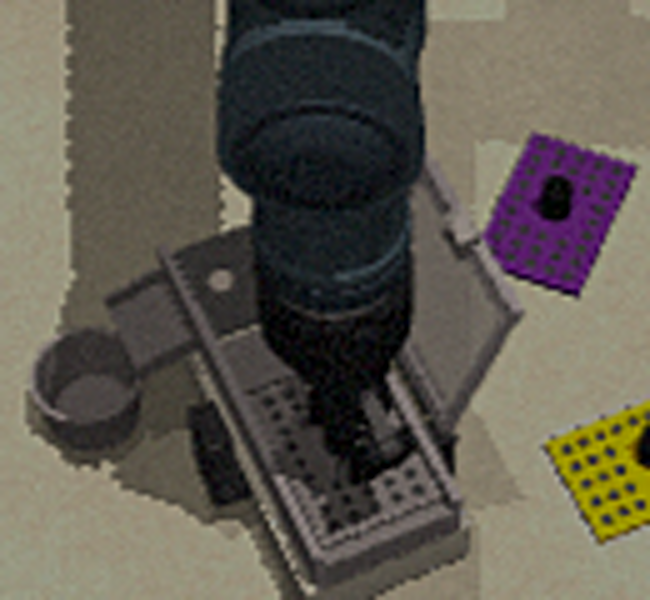

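View pics/d_t.png

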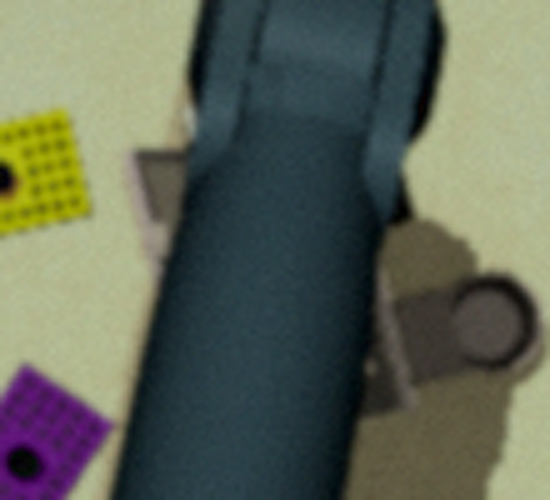

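```bash
cat > ov.py <<'E'
import sys
from h import *
def plate(xe,ze,tilt,col):  # -x lower edge at (xe,ze), tilt rad up to +x
    u=np.array([np.cos(tilt),0,np.sin(tilt)]);n=np.array([-np.sin(tilt),0,np.cos(tilt)]);o=np.array([xe,0,ze])
    P=[o+u*a+n*.006+np.array([0,b,0]) for a,b in((0,-.035),(.105,-.035),(.105,.035),(0,.035))]
    return [(P[i],P[(i+1)%4],col) for i in range(4)]
name=sys.argv[1]; segs=[]
for a,col in zip(sys.argv[2:],((0,255,0),(0,0,255),(255,255,0))):
    xe,ze,t=map(float,a.split(',')); segs+=plate(xe,ze,t,col)
overlay('scene',POSE,segs,(200,130,330,250),5,name)
E
python3 ov.py pics/d_o.png -- 2>/dev/null; python3 ov.py pics/d_o.png " -0.0165,.069,0" " -0.019,.045,.308"
```

```text
(no output)
```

View pics/d_o.png

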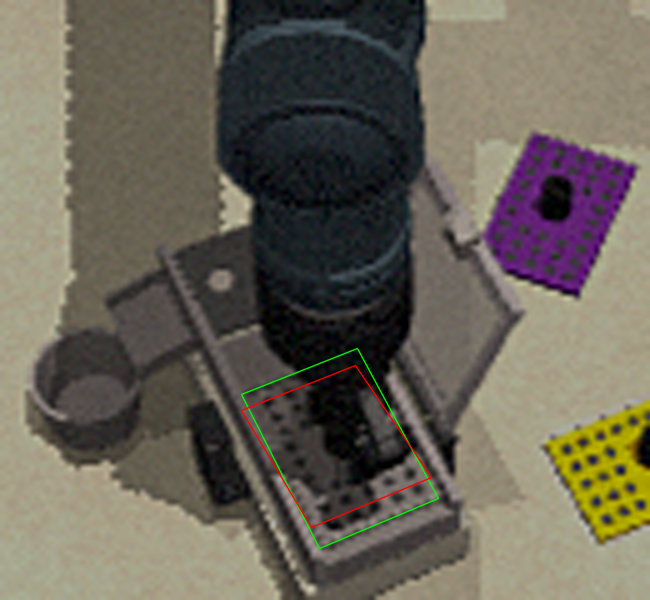

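>>> send_rows([
  {"claw": -0.2,"linear": [0.2,0,0],"twist": 0},
  {"claw": -0.2,"linear": [0.4,0,0],"twist": 0},
  {"claw": -0.2,"linear": [0.4,0,0],"twist": 0},
  {"claw": -0.2,"linear": [0,0,0],"twist": 0},
  {"claw": -0.2,"linear": [-0.2,0,0],"twist": 0},
  {"claw": -0.2,"linear": [-0.2,0,0],"twist": 0},
])

```text
time_s: 5.43
ee_pos: [0.5976, -0.059, 0.0832]
tcp_rot: [3.118, 0.386, -0.006]
ft_force: [-1.4, -0.9, -0.5]
grip_width: 0.0341
```

```bash
python3 see.py e
```

```text
5.4833 (array([0.039 , 0.0002, 0.0833]), np.float64(-0.14722475220487477), array([-3.41756879e-03, -5.34732972e-04, -9.99994017e-01])) [-0.97  1.03 -0.6 ] 0.034224097176600965 [ 0.59771854 -0.05899671  0.08325358] [-0.2   0.51 -0.1   0.96 -0.    1.12]
```

View pics/e_s.png

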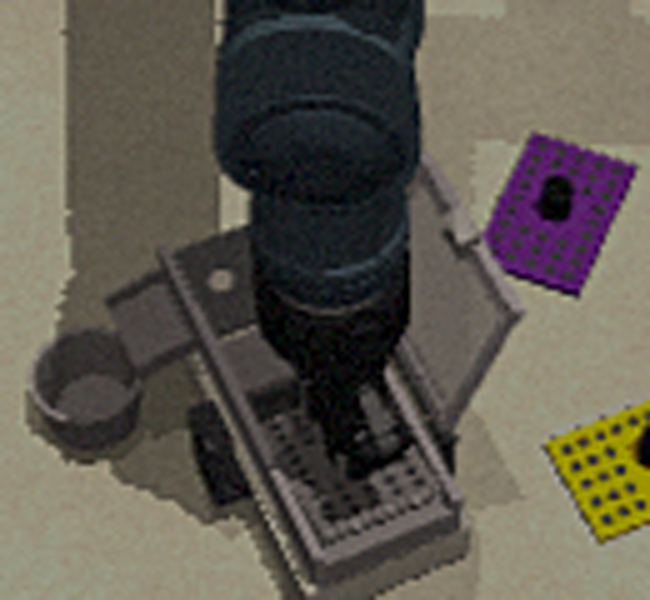

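>>> send_rows([
  {"claw": -0.2,"linear": [-0.6,0,0.2],"twist": 0},
  {"claw": -0.2,"linear": [-1.1,0,0.4],"twist": 0},
  {"claw": -0.2,"linear": [-1.5,0,0.4],"twist": 0},
  {"claw": -0.2,"linear": [-1.9,0,0.4],"twist": 0},
  {"claw": -0.2,"linear": [-2.3,0,0.5],"twist": 0},
  {"claw": -0.2,"linear": [-2.7,0,0.6],"twist": 0},
  {"claw": -0.2,"linear": [-3.1,0,0.7],"twist": 0},
  {"claw": -0.2,"linear": [-3.5,0,0.8],"twist": 0},
  {"claw": -0.2,"linear": [-3.5,0,0.8],"twist": 0},
])

```text
time_s: 6.23
ee_pos: [0.5635, -0.0678, 0.0756]
tcp_rot: [3.117, 0.385, -0.005]
ft_force: [0.9, 0.3, 1.7]
grip_width: 0.0338
```

```bash
python3 see.py f
```

```text
6.2833 (array([0.0037, 0.0001, 0.0756]), np.float64(-0.16503685165522836), array([-3.09332974e-03, -8.35459003e-04, -9.99994867e-01])) [1.06 0.69 0.41] 0.03425154847887201 [ 0.56359938 -0.06777264  0.07558361] [-0.23  0.46 -0.21  0.9  -0.    1.09]
```

View pics/f_s.png

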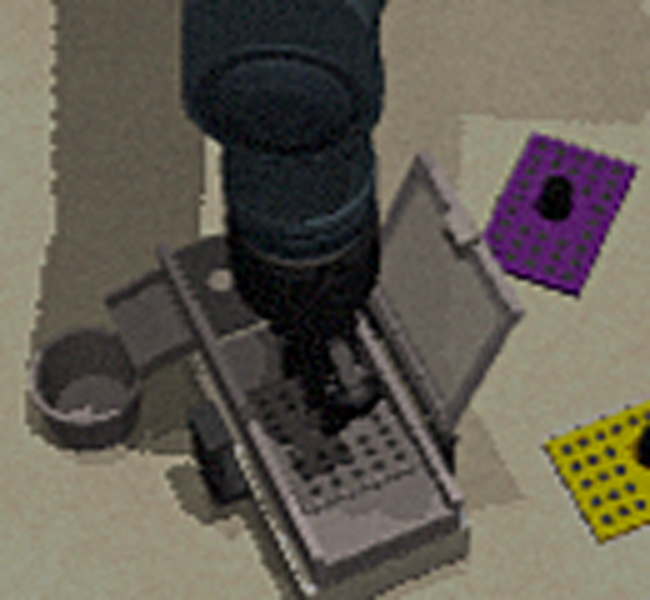

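>>> send_rows([
  {"claw": -0.2,"linear": [-0.3,0,0.1],"twist": 0},
  {"claw": -0.2,"linear": [-0.6,0,0.2],"twist": 0},
  {"claw": -0.2,"linear": [-0.8,0,0.2],"twist": 0},
  {"claw": -0.2,"linear": [-0.8,0,0.2],"twist": 0},
])

```text
time_s: 6.62
ee_pos: [0.5554, -0.0699, 0.0736]
tcp_rot: [3.117, 0.385, -0.006]
ft_force: [2.5, -0.2, 1.9]
grip_width: 0.0344
```

```bash
python3 see.py g
```

```text
6.6667 (array([-0.0047,  0.0001,  0.0735]), np.float64(-0.1762628982889614), array([-0.00360207, -0.00101073, -0.999993  ])) [1.43 1.   1.67] 0.034182859422278625 [ 0.55544376 -0.06983395  0.07354025] [-0.24  0.45 -0.24  0.89 -0.    1.09]
```

View pics/g_s.png

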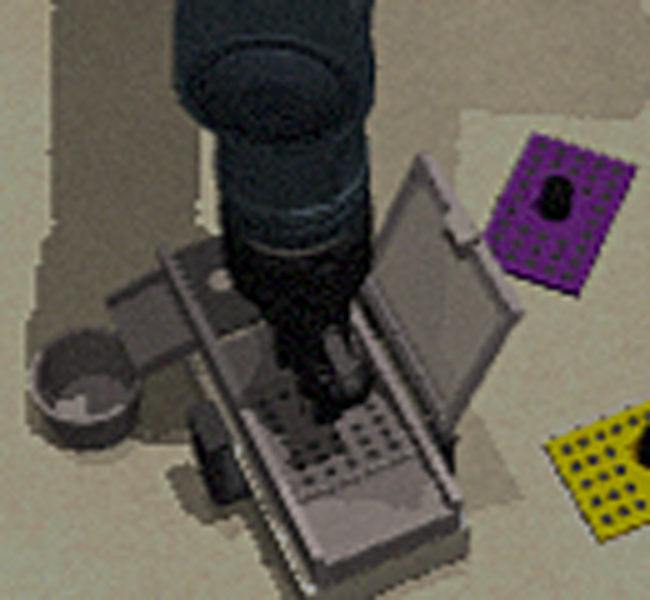

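>>> send_rows([
  {"claw": -0.2,"linear": [-0.2,0,0],"twist": 0},
  {"claw": -0.2,"linear": [-0.4,0,0.1],"twist": 0},
  {"claw": -0.2,"linear": [-0.5,0,0.1],"twist": 0},
  {"claw": -0.2,"linear": [-0.5,0,0.1],"twist": 0},
])

```text
time_s: 7.0
ee_pos: [0.5496, -0.071, 0.072]
tcp_rot: [3.118, 0.385, -0.008]
ft_force: [-0.3, 0.3, -0.4]
grip_width: 0.034
```

```bash
python3 see.py h; python3 ov.py pics/h_o.png " -0.053,.045,0" " -0.046,.045,.23"
```

```text
7.05 (array([-0.0105,  0.0004,  0.0721]), np.float64(-0.18224765454706096), array([-5.18611027e-03, -8.48749210e-04, -9.99986192e-01])) [ 0.5   0.71 -0.23] 0.034254534887426774 [ 0.54972571 -0.07098216  0.07209368] [-0.24  0.44 -0.26  0.88 -0.    1.08]
```

View pics/h_s.png

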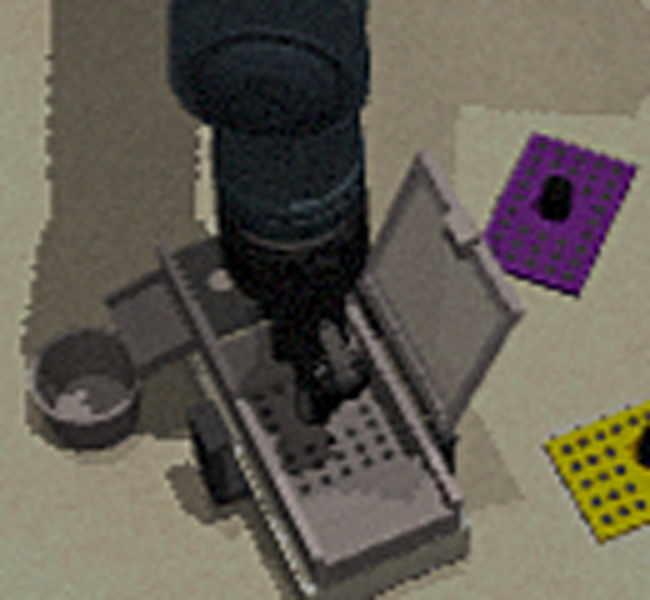

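View pics/h_o.png

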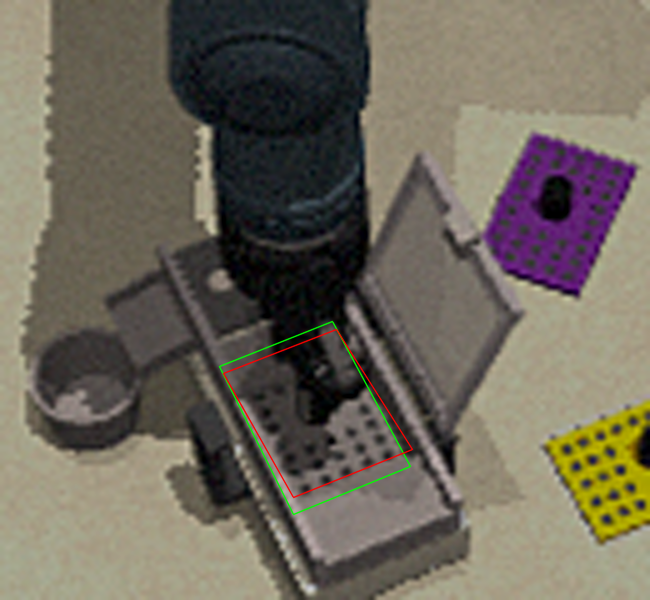

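>>> send_rows([
  {"claw": -0.2,"linear": [0,0,-2],"twist": 0},
  {"claw": -0.2,"linear": [0,0,-5],"twist": 0},
  {"claw": -0.2,"linear": [0,0,-9],"twist": 0},
  {"claw": -0.2,"linear": [0,0,-13],"twist": 0},
  {"claw": -1,"linear": [0,0,-17],"twist": 0},
  {"claw": -1,"linear": [0,-4,-18],"twist": 0},
  {"claw": -1,"linear": [0,-8,-18],"twist": 0},
  {"claw": -1,"linear": [0,-12,-18],"twist": 0},
  {"claw": -1,"linear": [0,-16,-18],"twist": 0},
  {"claw": -1,"linear": [0,-18,-18],"twist": 0},
])

```text
time_s: 7.93
ee_pos: [0.5049, 0.1071, 0.2522]
tcp_rot: [-3.116, -0.39, 0.01]
ft_force: [-0.1, 0.5, -0.8]
grip_width: -0.0002
```

```bash
python3 see.py i t; python3 ov.py pics/i_o.png " -0.053,.045,0"
```

```text
8.0333 (array([-0.0098,  0.1835,  0.252 ]), np.float64(0.10948193192666093), array([-6.72290453e-03, -5.76093084e-04, -9.99977235e-01])) [ 0.08 -1.21  0.29] -0.00010412008199568327 [0.50524298 0.10657568 0.25201556] [ 0.08  0.26 -0.03  1.29 -0.    1.4 ]
```

View pics/i_s.png

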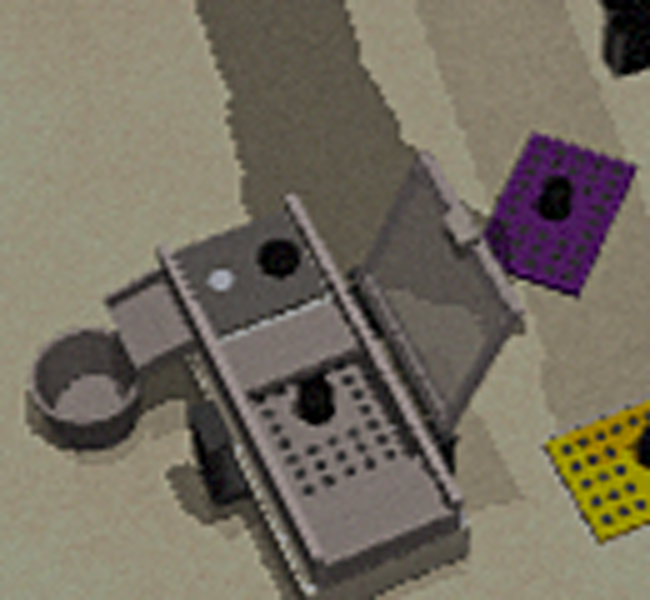

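View pics/i_t.png

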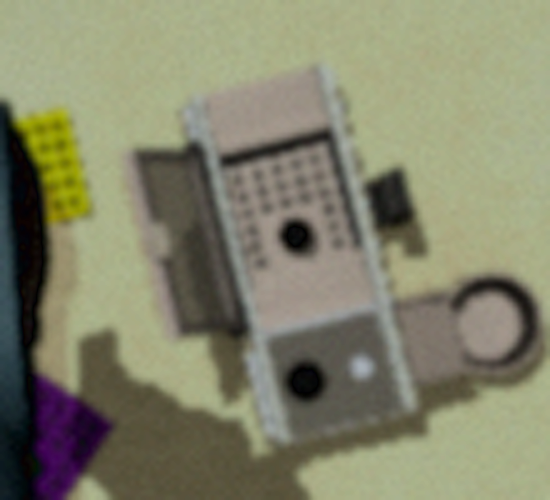

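View pics/i_o.png

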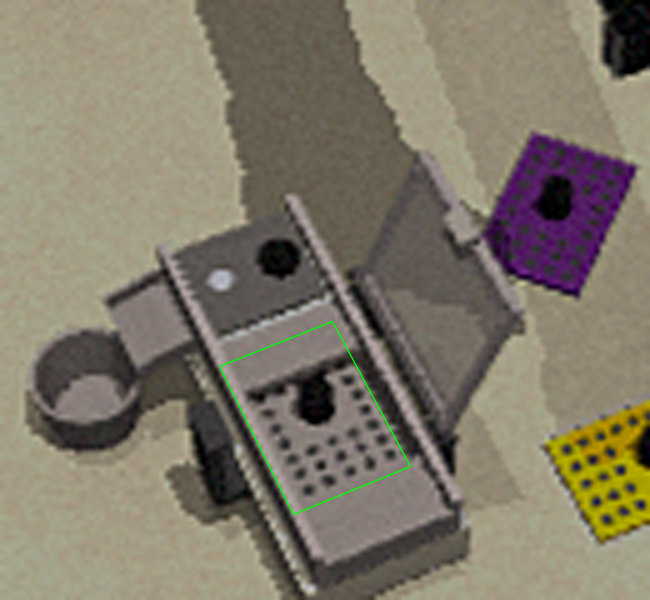

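```bash
python3 - <<'E'
from h import *
def ws(q):
    d=q-np.array([*POSE[:2],0]); c,n=np.cos(POSE[2]),np.sin(POSE[2]); return np.round([c*d[0]+n*d[1],-n*d[0]+c*d[1],q[2]],4)
pa=(262.7-.4,209.5-.4);pb=(308.5,201.5)
q,e=tri(pa,pb);print(ws(q),e,ws(at_z(pb,'top',.075)),ws(at_z(pa,'scene',.063)))
# guard: corners of free edge in scene crop (origin 200,130, x5) : (420,155),(522,322); top: (133,152),(165,338)
for a in np.arange(1.8,2.3,.1):
    e=[[x,.05-.103*np.cos(a),.087+.103*np.sin(a)] for x in (-.051,.061)]
    print(round(a,2),[np.round((p-[200,130])*5).tolist() for p in proj(S2W(e,*POSE),'scene')],[np.round((p-[250,155])*5).tolist() for p in proj(S2W(e,*POSE),'top')])
for n in('scene','top'):
  print([(np.round(r['at']*W,1).tolist(),round(r['score'],2)) for r in tip_of('guard_edge',n)],[(np.round(r['at']*W,1).tolist(),round(r['score'],2)) for r in tip_of('screen_knob',n)])
E
```

```text
[-0.0035  0.0018  0.0644] 0.0007207256009066082 [-0.0043  0.0021  0.075 ] [-0.0041  0.0024  0.063 ]
1.8 [[390.0, 155.0], [484.0, 317.0]] [[199.0, 326.0], [152.0, 138.0]]
1.9 [[407.0, 152.0], [502.0, 313.0]] [[182.0, 331.0], [135.0, 142.0]]
2.0 [[423.0, 150.0], [518.0, 310.0]] [[166.0, 335.0], [119.0, 147.0]]
2.1 [[439.0, 150.0], [534.0, 309.0]] [[151.0, 339.0], [104.0, 152.0]]
2.2 [[453.0, 151.0], [549.0, 309.0]] [[137.0, 343.0], [90.0, 156.0]]
[([291.7, 170.4], 0.63), ([260.4, 212.2], 0.46)] [([262.7, 209.4], 0.82), ([330.5, 217.4], 0.71), ([311.0, 170.9], 0.6), ([434.7, 190.9], 0.47)]
[([280.8, 202.4], 0.77)] [([308.4, 200.9], 0.88), ([245.7, 189.6], 0.66), ([254.8, 245.3], 0.54), ([346.5, 217.4], 0.44), ([189.2, 159.2], 0.26)]
```

>>> send_rows([
  {"claw": -1,"linear": [2,2,3],"twist": 0},
  {"claw": -1,"linear": [3.5,4,6],"twist": 0},
  {"claw": -1,"linear": [4.2,5.0,8],"twist": 0},
  {"claw": -1,"linear": [4.2,5.0,8],"twist": 0},
  {"claw": -1,"linear": [4.2,6.0,8],"twist": 0},
  {"claw": -1,"linear": [4.2,7.0,8],"twist": 0},
  {"claw": -1,"linear": [4.2,8.0,8],"twist": 0},
  {"claw": -1,"linear": [4.2,9.0,8],"twist": 0},
  {"claw": -1,"linear": [4.2,10.0,8],"twist": 0},
  {"claw": -1,"linear": [4.2,10.0,8],"twist": 0},
])

```text
time_s: 9.12
ee_pos: [0.5727, 0.0135, 0.1728]
tcp_rot: [3.116, 0.379, -0.006]
ft_force: [-0.5, -0.8, -0.3]
grip_width: 0.0001
```

```bash
python3 see.py j t
```

```text
9.2167 (array([0.0321, 0.0783, 0.1721]), np.float64(-0.3336618798700587), array([-0.00500066, -0.00163359, -0.99998616])) [ 0.29  0.29 -0.46] 1.0267442232226223e-05 [0.57180995 0.01498226 0.17211117] [-0.08  0.4  -0.04  1.13 -0.    1.24]
```

View pics/j_s.png

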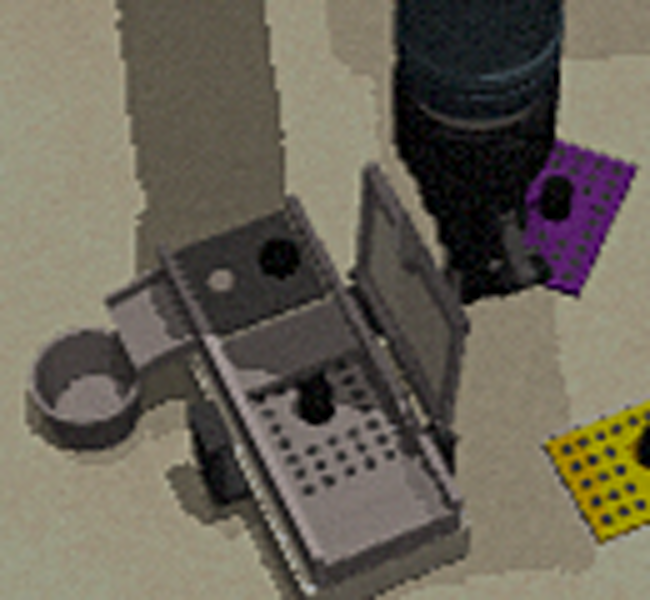

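>>> send_rows([
  {"claw": -1,"linear": [0,1.3,-0.4],"twist": 0},
  {"claw": -1,"linear": [0,2.1,-0.5],"twist": 0},
  {"claw": -1,"linear": [0,2.9,-0.5],"twist": 0},
  {"claw": -1,"linear": [0,3.8,-0.4],"twist": 0},
  {"claw": -1,"linear": [0,4.7,-0.2],"twist": 0},
  {"claw": -1,"linear": [0,5.5,0.2],"twist": 0},
  {"claw": -1,"linear": [0,6.3,0.6],"twist": 0},
  {"claw": -1,"linear": [0,7.1,1.1],"twist": 0},
  {"claw": -1,"linear": [0,7.8,1.6],"twist": 0},
  {"claw": -1,"linear": [0,8.5,2.3],"twist": 0},
  {"claw": -1,"linear": [0,9.1,3.0],"twist": 0},
  {"claw": -1,"linear": [0,9.6,3.8],"twist": 0},
  {"claw": -1,"linear": [0,10.0,4.6],"twist": 0},
  {"claw": -1,"linear": [0,10.0,4.6],"twist": 0},
])

```text
time_s: 10.38
ee_pos: [0.5945, -0.0829, 0.1239]
tcp_rot: [3.118, 0.38, -0.013]
ft_force: [0.6, 0.2, -0.4]
grip_width: 0.0
```

```bash
python3 see.py k t
```

```text
10.4833 (array([ 0.0303, -0.0215,  0.1253]), np.float64(-0.3484008921621193), array([-0.00735722, -0.00149928, -0.99997181])) [-1.   -0.17 -0.  ] -0.00015558101382253834 [ 0.59467867 -0.08220617  0.12526313] [-0.24  0.48 -0.04  1.06 -0.    1.09]
```

View pics/k_s.png

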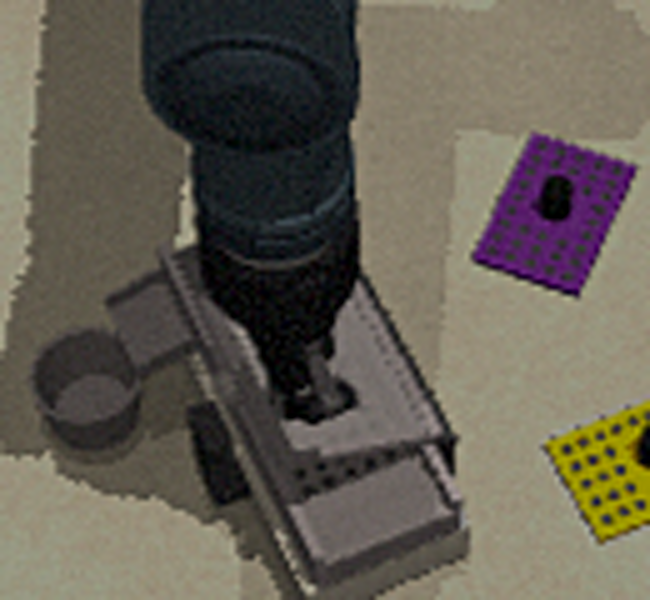

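>>> send_rows([
  {"claw": -1,"linear": [0,0.4,0.7],"twist": 0},
  {"claw": -1,"linear": [0,0.6,1.3],"twist": 0},
  {"claw": -1,"linear": [0,0.8,1.7],"twist": 0},
  {"claw": -1,"linear": [0,0.9,2.1],"twist": 0},
  {"claw": -1,"linear": [0,0.9,2.4],"twist": 0},
  {"claw": -1,"linear": [0,0.9,2.6],"twist": 0},
  {"claw": -1,"linear": [0,0.9,2.8],"twist": 0},
  {"claw": -1,"linear": [0,0.9,2.8],"twist": 0},
])

```text
time_s: 11.15
ee_pos: [0.5969, -0.0913, 0.0979]
tcp_rot: [3.116, 0.381, -0.01]
ft_force: [-0.2, 2.9, 1.8]
grip_width: -0.0
```

```bash
python3 see.py l t
```

```text
11.25 (array([ 0.0304, -0.0309,  0.0976]), np.float64(-0.34582929167061177), array([-0.00630386, -0.00224966, -0.9999776 ])) [-0.24  1.41  4.04] 0.0002656280596490605 [ 0.59707222 -0.09124871  0.09761282] [-0.25  0.51 -0.07  1.   -0.    1.07]
```

View pics/l_s.png

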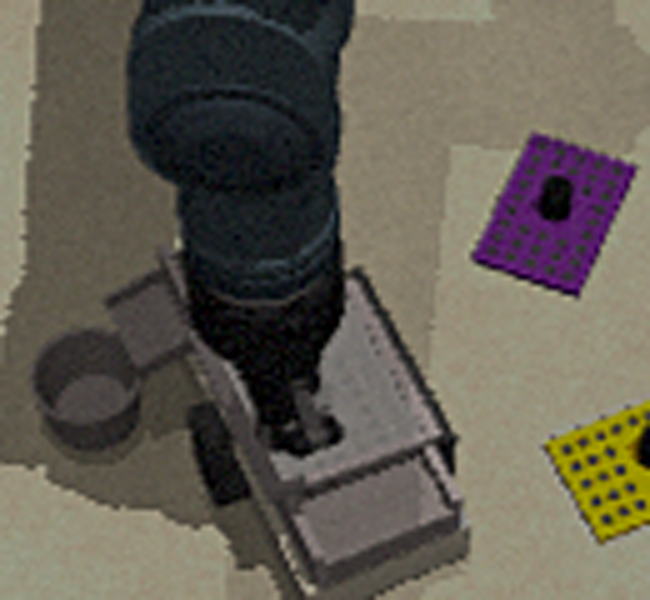

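>>> send_rows([
  {"claw": -1,"linear": [0,0,0.2],"twist": 0},
  {"claw": -1,"linear": [0,0,0.4],"twist": 0},
  {"claw": -1,"linear": [0,0,0.6],"twist": 0},
  {"claw": -1,"linear": [0,0,0.6],"twist": 0},
])

```text
time_s: 11.58
ee_pos: [0.597, -0.0915, 0.0909]
tcp_rot: [3.117, 0.38, -0.011]
ft_force: [0.2, 0.3, 1.4]
grip_width: -0.0003
```

```bash
python3 see.py m t
```

```text
11.6833 (array([ 0.0302, -0.0311,  0.091 ]), np.float64(-0.35374857990427444), array([-0.00693761, -0.00247079, -0.99997288])) [0.61 0.64 1.01] -0.00016898216641373078 [ 0.59688648 -0.09146181  0.0910182 ] [-0.25  0.51 -0.08  0.99 -0.    1.07]
```

>>> send_rows([
  {"claw": -1,"linear": [0,0,0.1],"twist": 0},
  {"claw": -1,"linear": [0,0,0.2],"twist": 0},
  {"claw": -1,"linear": [0,0,0.2],"twist": 0},
])

```text
time_s: 11.93
ee_pos: [0.5971, -0.0916, 0.09]
tcp_rot: [3.116, 0.38, -0.01]
ft_force: [-1.7, 1.5, 6.5]
grip_width: 0.0001
```

```bash
python3 see.py n t
```

```text
12.0333 (array([ 0.0304, -0.0312,  0.0899]), np.float64(-0.3558180739702588), array([-0.00606828, -0.00287934, -0.99997744])) [-1.19  1.2   7.04] -0.0003281408781493384 [ 0.5971227  -0.09156513  0.08994404] [-0.25  0.51 -0.08  0.98 -0.    1.07]
```

View pics/n_s.png

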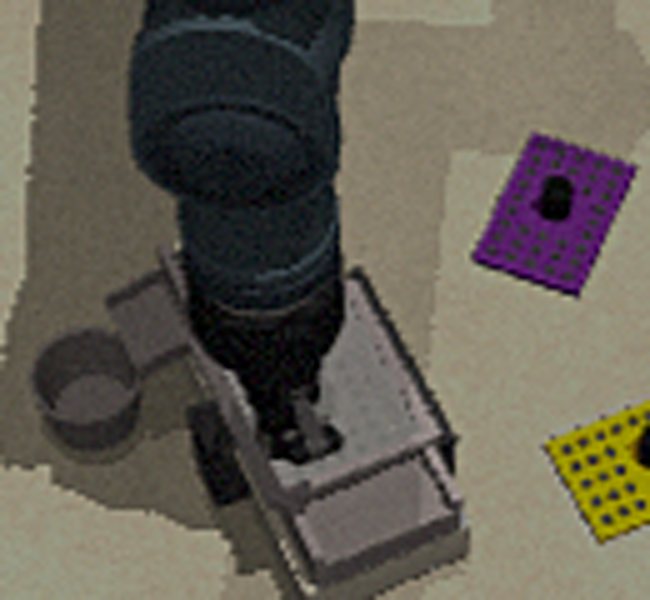

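>>> send_rows([
  {"claw": -1,"linear": [0,0,-0.3],"twist": 0},
  {"claw": -1,"linear": [0,0,-2],"twist": 0},
  {"claw": -1,"linear": [0,0,-6],"twist": 0},
  {"claw": -1,"linear": [0,0,-10],"twist": 0},
  {"claw": -1,"linear": [-2,-4,-13],"twist": 0},
  {"claw": -1,"linear": [-4,-8,-15],"twist": 0},
  {"claw": -1,"linear": [-6,-12,-15],"twist": 0},
  {"claw": -1,"linear": [-8,-16,-15],"twist": 0},
  {"claw": -1,"linear": [-10,-20,-15],"twist": 0},
  {"claw": -1,"linear": [-10,-24,-15],"twist": 0},
  {"claw": -1,"linear": [-10,-24,-15],"twist": 0},
])

```text
time_s: 12.95
ee_pos: [0.4403, 0.1199, 0.2403]
tcp_rot: [3.117, 0.383, -0.012]
ft_force: [-1.1, 0.4, 0.0]
grip_width: -0.0001
```

```bash
python3 see.py o t; python3 - <<'E'
from h import *
im=get_image('scene'); cv2.imwrite('pics/full_s.png',im[:,:,::-1])
segs=[]
for a,col in ((0,(0,255,0)),(.12,(0,0,255))):
    # top face of guard
    P=[[x,.05-r*np.cos(a)+.004*np.sin(a),.087+r*np.sin(a)+.004*np.cos(a)] for x,r in((-.051,0),(.061,0),(.061,.103),(-.051,.103))]
    segs+=[(P[i],P[(i+1)%4],col) for i in range(4)]
overlay('scene',POSE,segs,(200,130,330,250),5,'pics/o_o.png')
E
```

```text
13.05 (array([-0.0688,  0.2123,  0.2403]), np.float64(-0.07585441474924509), array([-0.00715307, -0.00281431, -0.99997046])) [ 0.16 -0.67  0.75] -6.35469509054329e-06 [0.441038   0.12005256 0.24026242] [ 0.13  0.14 -0.21  1.23 -0.    1.45]
```

View pics/o_s.png

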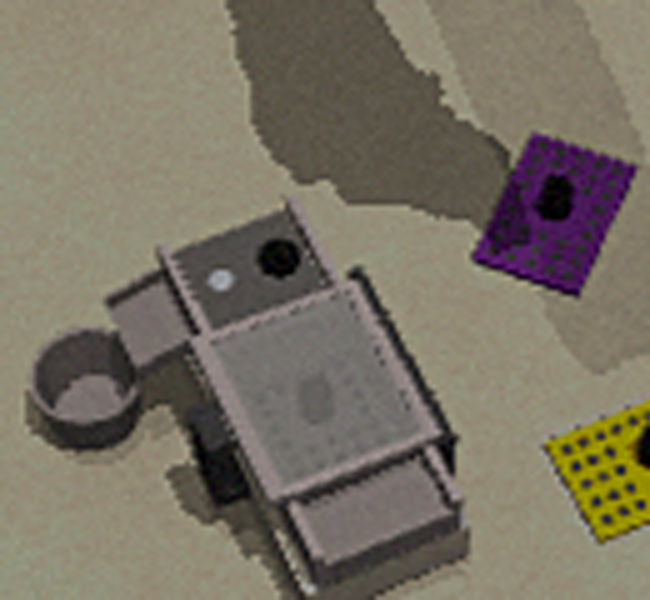

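View pics/o_o.png

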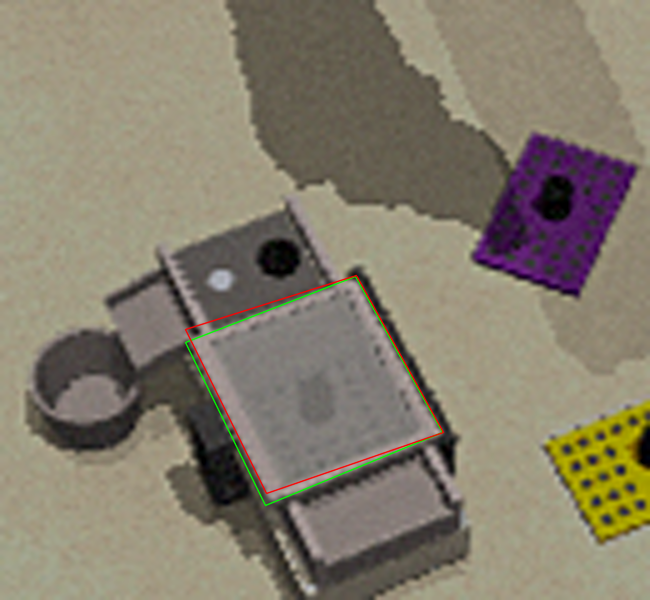

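View pics/o_t.png

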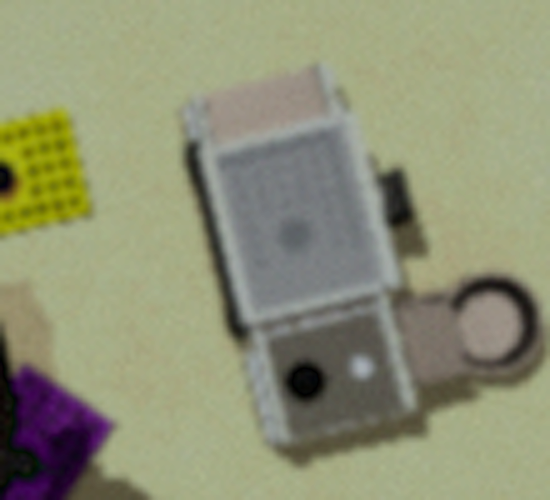

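View pics/full_s.png

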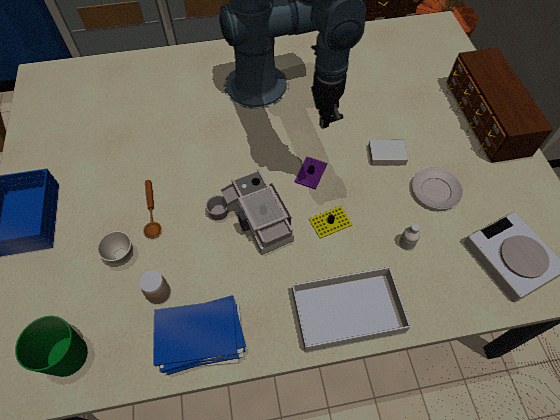

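```bash
python3 - <<'E'
from h import *
ims=[cv2.imread(f'pics/{k}_s.png')[380:540,230:470] for k in 'lmno']
g=np.vstack([np.hstack(ims[:2]),np.hstack(ims[2:])])
cv2.imwrite('pics/cmp.png',cv2.convertScaleAbs(cv2.resize(g,None,fx=1.6,fy=1.6),alpha=1.5))
E
```

```text
(no output)
```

View pics/cmp.png

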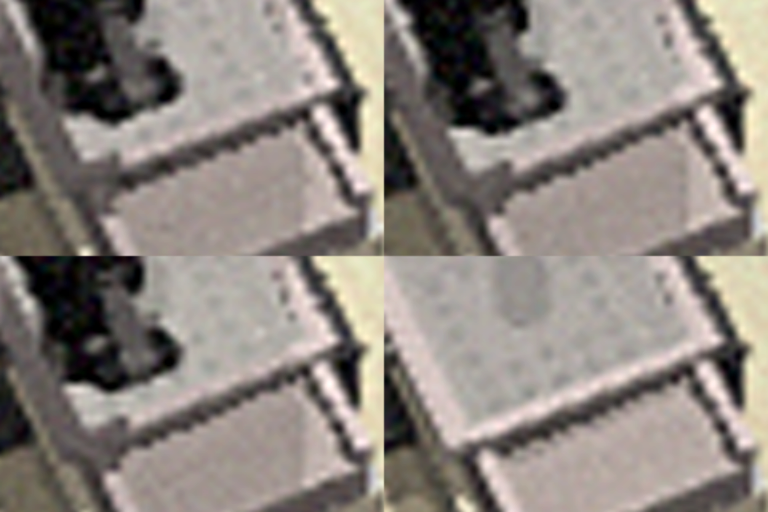

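>>> send_rows([
  {"claw": -1,"linear": [3,4,0],"twist": 0},
  {"claw": -1,"linear": [5,8,0],"twist": 0},
  {"claw": -1,"linear": [7,12,0],"twist": 0},
  {"claw": -1,"linear": [9,16,0],"twist": 0},
  {"claw": -1,"linear": [9.9,20,0],"twist": 0},
  {"claw": -1,"linear": [9.9,24,0],"twist": 0},
  {"claw": -1,"linear": [9.9,24.3,3],"twist": 0},
  {"claw": -1,"linear": [9.9,24.3,7],"twist": 0},
  {"claw": -1,"linear": [9.9,24.3,11],"twist": 0},
  {"claw": -1,"linear": [9.9,24.3,12.5],"twist": 0},
  {"claw": -1,"linear": [9.9,24.3,12.9],"twist": 0},
  {"claw": -1,"linear": [9.9,24.3,12.9],"twist": 0},
])

```text
time_s: 14.15
ee_pos: [0.5958, -0.0959, 0.1091]
tcp_rot: [3.116, 0.379, -0.016]
ft_force: [-0.5, -0.5, -0.4]
grip_width: 0.0001
```

```bash
python3 see.py p
```

```text
14.2 (array([ 0.0295, -0.0354,  0.1112]), np.float64(-0.3671477231512376), array([-0.00633509, -0.00424291, -0.99997093])) [0.34 1.15 0.6 ] -0.00027463077827648546 [ 0.59730337 -0.09588007  0.11115624] [-0.26  0.5  -0.05  1.03 -0.01  1.07]
```

>>> send_rows([
  {"claw": -1,"linear": [0,-0.4,0.6],"twist": 0},
  {"claw": -1,"linear": [0,-0.4,1.1],"twist": 0},
  {"claw": -1,"linear": [0,-0.4,1.5],"twist": 0},
  {"claw": -1,"linear": [0,-0.4,1.5],"twist": 0},
])

```text
time_s: 14.53
ee_pos: [0.5962, -0.0919, 0.096]
tcp_rot: [3.115, 0.38, -0.011]
ft_force: [0.3, -0.3, -0.3]
grip_width: 0.0002
```

```bash
python3 see.py q
```

```text
14.5833 (array([ 0.0294, -0.0313,  0.0962]), np.float64(-0.3516492129804982), array([-0.00630673, -0.0043505 , -0.99997065])) [ 0.11 -0.23 -0.68] 9.284321565163584e-05 [ 0.59621107 -0.09192126  0.09621372] [-0.26  0.51 -0.07  0.99 -0.01  1.07]
```

>>> send_rows([
  {"claw": -1,"linear": [0,0,0.15],"twist": 0},
  {"claw": -1,"linear": [0,0,0.3],"twist": 0},
  {"claw": -1,"linear": [0,0,0.3],"twist": 0},
])

```text
time_s: 14.83
ee_pos: [0.5962, -0.0918, 0.0931]
tcp_rot: [3.115, 0.381, -0.011]
ft_force: [-0.3, 0.5, -0.8]
grip_width: 0.0
```

>>> send_rows([
  {"claw": -1,"linear": [0,0,0.1],"twist": 0},
  {"claw": -1,"linear": [0,0,0.2],"twist": 0},
  {"claw": -1,"linear": [0,0,0.2],"twist": 0},
])

```text
time_s: 15.08
ee_pos: [0.5963, -0.0918, 0.0913]
tcp_rot: [3.115, 0.381, -0.01]
ft_force: [-0.8, 0.0, 1.5]
grip_width: 0.0002
```

>>> send_rows([
  {"claw": -1,"linear": [0,0,-2],"twist": 0},
  {"claw": -1,"linear": [0,0,-6],"twist": 0},
  {"claw": -1,"linear": [0,0,-10],"twist": 0},
  {"claw": -1,"linear": [-2,-4,-13],"twist": 0},
  {"claw": -1,"linear": [-4,-8,-15],"twist": 0},
  {"claw": -1,"linear": [-6,-12,-15],"twist": 0},
  {"claw": -1,"linear": [-8,-16,-15],"twist": 0},
  {"claw": -1,"linear": [-10,-20,-15],"twist": 0},
  {"claw": -1,"linear": [-10,-24,-15],"twist": 0},
  {"claw": -1,"linear": [-10,-24,-15],"twist": 0},
  {"claw": -1,"linear": [-10,-24,-15],"twist": 0},
])

```text
time_s: 16.0
ee_pos: [0.4399, 0.121, 0.2415]
tcp_rot: [3.115, 0.389, -0.011]
ft_force: [-0.6, -0.6, -1.0]
grip_width: -0.0003
```

```bash
python3 see.py r; python3 -c "
import cv2,numpy as np
a=cv2.imread('pics/o_s.png');b=cv2.imread('pics/r_s.png');print(np.abs(a[200:,:460].astype(int)-b[200:,:460]).mean())"
```

```text
16.05 (array([-0.0687,  0.2115,  0.2415]), np.float64(-0.10516866962426699), array([-0.00554052, -0.0043606 , -0.99997514])) [0.55 0.19 0.55] 0.0005139182850299781 [0.44126943 0.11926627 0.24150817] [ 0.13  0.14 -0.21  1.23 -0.    1.45]
2.6454547101449277
```

View pics/r_s.png

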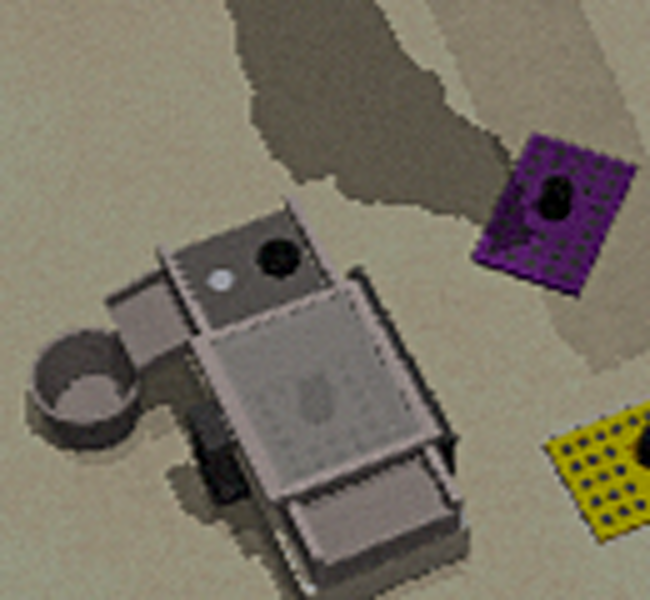

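The guard is still shut, the knob shows through it at crop (316,398), and the cup and the look-alike plates are where they were. I'm handing the job in.

```bash
python3 -c "
from station import *
print(sign_off())"
```

```text
the job is handed in; nothing more can be done
None
```

The screen plate is lying flat on the well floor with its front edge under the lip. The clear guard is latched shut over it. I handed the job in at about 16 s.

- **Plate:** With the fingers around the knob, I pushed the plate towards the deck. Its front edge only dropped after a few more millimetres and a small back-off. I then slid it under the lip until the rear edge fell in. My check before closing the guard put the knob at sifter x = -3.5 mm, z = 64 mm; flat on the floor it should be at 63 mm.
- **Guard:** I swung it over from outside and pressed it down; I read at most about 7 N, though only between moves. It stayed shut after I lifted away. Touching it again, I felt nothing at 93 mm and contact at about 91 mm, so it is open by about 0.02 rad at most.
- **Bystanders:** The cup and the purple and yellow look-alike plates are where they were in the final picture. I saw no change in the other things in the full-view picture taken after latching.
- **Disagreement:** The outline I drew for a shut guard sat about 2 pixels off the picture, between shut and 0.12 rad open. My sifter position was only good to 2–3 mm, so I relied on the touch test.

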